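# Load the last tube and lock the shaker's rack clamp

## Task

The single tube in the small blue stand on the bench still has to go on the shaker: stand it upright, fully down, in any free place of the blue rack on the shaker deck and let go of it. Then lock the rack in: pull up the black plunger knob of the sliding clamp, slide the clamp one hole towards the rack, and let the pin drop fully into that next hole. Finish still holding the knob with the pin home, so that I can tighten the clamp screws; keep the other tubes in the rack and leave the strip canister and the two specimen cups alone.

Things in the scene. Friction and masses are not known exactly. Their poses are not given: they have to be found in the camera images.
- shaker: Benchtop platform shaker, fixed, switched off, 250 x 290 x 92 mm: white housing, flat aluminium deck (top at z = 92 mm). Origin: centre of its underside, z up. +y is the clamping direction: a fixed fence (40 mm above the deck, rubber face at y = +120 mm), then the rack, then the sliding clamp towards -y. Lock holes of 10 mm every 20 mm along x = 0; the pin starts in the one at y = -22 mm.
- clamp (a joint): Travel of the sliding clamp along the shaker's +y, m: 0 at the start (pin in its first hole, 1 mm of play either way), +0.020 at the next hole towards the rack. Friction 2.5 N, plus 3 to 5 N when it pushes the rack up to the fence. At +0.020 the rack is left 3 mm of play.
- jaw_face (a point): Centre of the clamp's rubber jaw face, 23 mm above the deck, 55 mm ahead (+y) of the plunger axis. The clamp is a 170 mm wide aluminium frame on the deck: jaw (top 42 mm above the deck), side arms at x = +-75 mm with small black clamp screws, and a crossbar (28 mm along y, top 16 mm above the deck) that carries the plunger in its middle; the next hole shows in the window between crossbar and jaw.
- plunger (a joint): Lift of the spring plunger, m: 0 fully down (pin home, 10 mm deep in its hole), stop at 0.016. Spring 6 N when home, 12 N at the stop. The 8 mm pin has a round nose and is clear of the deck above 0.010 (lift about 13 mm to slide). Let down away from a hole, the pin rides on the deck at 0.009 to 0.010.
- knob: Black cylindrical knob on top of the plunger, moves with plunger and clamp: diameter 28 mm, 22 mm high above a 5 mm neck. Origin: underside of the neck, on the plunger axis; z up. With the pin home the gripping part spans 41.5 to 63.5 mm above the deck; under it a steel sleeve of 18 mm diameter goes down to the crossbar.
- knob_mid (a point): Centre of the gripping part of the knob: on its axis, half way up its 22 mm (52.5 mm above the deck with the pin home).
- rack: Blue tube rack, loose, 132 (x) x 64 (y) x 62 mm high, standing on the shaker deck roughly along the shaker's axes. Origin: centre of its underside. Ten square 18.5 mm places at x = -48, -24, 0, 24, 48 mm and y = -15, +15 mm, floor 4 mm above its underside, a second guiding tier with its top at 31 mm. 220 g.
- tube: The tube to load: white capped tube, 120 mm long, 16 mm diameter, lowest 20 mm tapering to an 8 mm tip; white ribbed cap of 21 mm (23 mm over the ribs), 14 mm high, from 106 to 120 mm. About 28 g. Origin: centre of its tip; z runs up along it. It starts upright in the small stand, tip 4 mm above the bench.
- stand: Small blue four-place tube stand, loose, 74 x 74 x 50 mm high, on the bench. Origin: centre of its underside. Places at x, y = +-17 mm; only the one at x = -17, y = -17 mm is taken, by the tube to load.
- tube_a: Tube like the one to load, already in the rack at (-48, -15) mm of the rack's frame. Origin: its tip. Stays in the rack.
- tube_b: As tube_a, at (-48, +15) mm of the rack's frame.
- tube_c: As tube_a, at (-24, +15) mm of the rack's frame.
- canister: Bystander: white test-strip canister with black cap, diameter 55, height 105 mm; origin: centre of its underside.
- cup_a: Bystander: specimen cup with green lid, diameter 68, height 73 mm; origin: centre of its underside.
- cup_b: Bystander: specimen cup with white lid, diameter 68, height 73 mm; origin: centre of its underside.
There are look-alikes about, which are no part of the job. Leave any green or pink look-alike of the tube alone.

How it is judged:
On the way, in this order (a step that is already met when the one before it is completed fails the run):
1. the tube stands fully down in a free place of the rack and has been let go (z of tube in the frame of rack below 0.01 m and x of tube in the frame of rack between -0.06 and 0.06 m and y of tube in the frame of rack between -0.028 and 0.028 m and angle between tube's own z axis and vertical below 0.15 rad and contact force between the fingers and tube below 0.1 N and linear speed of tube below 0.03 m/s), for 0.2 s.
2. the plunger is pulled up while the clamp is still at its first hole (value of joint plunger above 0.008 m and value of joint clamp between -0.004 and 0.004 m), for 0.05 s.
At the end, for the whole second after the job is handed in: All four tubes down in the rack (tip under 10 mm above its underside, tilt under 0.15 rad), loaded one released; clamp at 17.5 to 22.5 mm, pin lift under 2 mm; rack on the deck, within 5 mm of the fence and 0.05 rad of square; fingers on the knob with over 2 N (z of each of tube, tube_a, tube_b, tube_c in the frame of rack below 0.01 m and x of tube in the frame of rack between -0.06 and 0.06 m and y of tube in the frame of rack between -0.028 and 0.028 m and angle between each of tube, tube_a, tube_b, tube_c's own z axis and vertical below 0.15 rad and linear speed of tube below 0.02 m/s and x of tube_a in the frame of rack between -0.06 and 0.06 m and y of tube_a in the frame of rack between -0.028 and 0.028 m and x of tube_b in the frame of rack between -0.06 and 0.06 m and y of tube_b in the frame of rack between -0.028 and 0.028 m and x of tube_c in the frame of rack between -0.06 and 0.06 m and y of tube_c in the frame of rack between -0.028 and 0.028 m and value of joint clamp between 0.0175 and 0.0225 m and value of joint plunger below 0.002 m and contact force between the fingers and knob above 2 N and contact force between the fingers and tube below 0.1 N and y of rack in the frame of shaker above 0.083 m and angle between the x axis of rack and the x axis of shaker, either way round below 0.05 rad and z of rack in the frame of shaker below 0.095 m); the arm keeps its last pose, push and grip.
It fails at once if the strip canister is disturbed (distance of canister from where it was at the start of the episode above 0.02 m or angle between canister's own z axis and vertical above 0.4 rad).
It fails at once if the green-lidded cup is disturbed (distance of cup_a from where it was at the start of the episode above 0.02 m or angle between cup_a's own z axis and vertical above 0.4 rad).
It fails at once if the white-lidded cup is disturbed (distance of cup_b from where it was at the start of the episode above 0.02 m or angle between cup_b's own z axis and vertical above 0.4 rad).
It also fails if it takes over 58 s, if anything falls off the work surface, if the arm or the gripper's body presses on something with over 40 N, if the wrist force passes 120 N, or if a joint passes its speed limit or range.

## Robot

A 6-joint arm with a two-finger parallel gripper is mounted at the origin on the work surface. World frame = base frame: x ahead of the robot, y to its left, z up, the work surface at z = 0. Lengths are in m, angles in rad, forces in N, time in s.
With the tool pointing down it reaches from about 0.3 to 0.775 m from the base axis. Payload 14.6 kg.
Tool frame: the origin (TCP) lies on the centre line of the jaws, within the pads' length; the fingertips stand 19 mm ahead of it and the grasp point (between the pads) is the TCP; y points along the fingers, x is the direction in which the jaws open and shut, and the axes are right-handed (so a half turn about y gives the same grasp; the last joint's range is limited). The gripper opens to 94 mm and grips with 3 to 60 N. Pads are 16 mm wide; open, the fingers measure 119 mm over their backs; the gripper's body (75 mm by 177 mm) begins 78 mm behind the grasp point.
Start: joints at [1.047, 0.3, 1.521, -0, 1.321, -0.067], TCP at [0.243, 0.494, 0.224] pointing down, gripper open.
Joint ranges: [-3.03, 3.03], [-0.79, 2.21], [0.23, 2.52], [-1.04, 4.18], [0, 3.07], [-2.55, 2.55]. Speed limits (rad/s): [2.22, 2.22, 2.57, 3.14, 3.14, 3.14].

## Interface

Orientations are given as [roll, pitch, yaw] about the fixed x, y, z axes, in that order (R = Rz(yaw) Ry(pitch) Rx(roll)).
In Python, from station import get_obs, cams, workorder gives the robot as it stands.
- The arm moves only by the shell command python3 -m handwheel 'ROWS' [FORCE]. ROWS is JSON, a list of rows, each an object of numbers: "fingers": the opening, from -1 (shut) to 1 (fully open); "x", "y", "z": the shift along the tool's x, y, z in m; "spin": the turn about the tool's y in degrees. In form: [{"fingers": .., "x": .., "y": .., "z": .., "spin": ..}, ...]. A call has exactly 10 rows; each row is the pose to reach, as a shift and turn from the pose commanded when the call began, along the tool's axes at that moment; what a row does not reach only later rows make up. A row lasts 1/10 s, in which the tool goes at most 50 mm and 8.59 degrees, less where a joint would pass 70% of its speed; a pose out of reach is approached as far as the arm can. A call with a gripper value outside its range is refused whole. The fingers move at their own pace and stop on an object; FORCE is the grip in N (left out, the last holds). Time passes only in rows, so rows that repeat a pose let the fingers close, or fill a call up. It gives the time, the measured TCP pose, the force and the opening at its end, in the units of the state.
- get_obs(): the state, without advancing time (a new reading comes with each control period).
- cams.camera(name): name is "scene" or "top"; returns (picture, depth): 480x640x3 uint8, red, green, blue; 480x640 float32, m along the optical axis (not along the pixel's ray), 0 where there is no reading.
- cams.get_calibration(name): a dict with "fx", "fy", "cx", "cy" (pixels), "dist" ([k1, k2, p1, p2, k3] as OpenCV has them; the pictures are not rectified), "view" (4x4, takes a point from world to camera coordinates). Camera axes: x right, y down, z forward; pixel columns grow to the right and rows downward; lengths in m; the calibration is good to about 2 mm. A picture is of the moment at which its call begins. get_calibration takes no time and is no camera call.
- workorder.hand_in(): hands the job in, once; it reports no verdict.
The state is a dict: "time_s": time; "qpos": joint angles; "joint_vel": joint speeds; "tau": joint torques, N m; "ee_pos": TCP position; "eef_rot": TCP orientation; "force": force on the tool from outside, world axes, zero at the start; "moment": the same for the moment, N m; "grip_width": finger opening in m.
Only numpy, scipy, OpenCV 4.12 (cv2) and the standard library are available. Lean on these libraries where they do the work, as an engineer would, in place of code of your own. Each camera call takes 0.05 s, during which the arm holds its last target. There are 200 camera calls.

## Working session

There is one attempt and no reset: what is moved stays moved. The work goes in short steps, Python scripts to look and compute and a shell command to move; the robot and the scene stay as the last step left them, time stands still between calls to the robot, and variables do not carry over. Pictures are saved under pics/ and viewed, about 8 in all and at most 12, crops included, and the job is handed in when it is done.

```bash
mkdir -p pics; ls
cat > h.py <<'E'
import numpy as np, cv2
from station import get_obs, cams, workorder
from scipy.spatial.transform import Rotation as R
def snap(n):
    p,d=cams.camera(n); np.savez(f'{n}.npz',p=p,d=d); return p,d
def load(n):
    z=np.load(f'{n}.npz'); return z['p'],z['d']
def px2w(n,u,v,z=None,d=None):
    """world point of pixel, at depth d or on plane world z"""
    c=cams.get_calibration(n); K=np.array([[c['fx'],0,c['cx']],[0,c['fy'],c['cy']],[0,0,1.]])
    q=cv2.undistortPoints(np.array([[[u,v]]],float),K,np.array(c['dist'],float))[0,0]
    V=np.linalg.inv(np.array(c['view'])); r=V[:3,:3]@np.array([q[0],q[1],1.]); o=V[:3,3]
    return o+r*((z-o[2])/r[2] if d is None else d)
def w2px(n,P):
    c=cams.get_calibration(n); K=np.array([[c['fx'],0,c['cx']],[0,c['fy'],c['cy']],[0,0,1.]]); V=np.array(c['view'])
    return cv2.projectPoints(np.atleast_2d(np.array(P,float)),cv2.Rodrigues(V[:3,:3])[0],V[:3,3],K,np.array(c['dist'],float))[0][:,0]
def crop(p,u0,v0,u1,v1,s,f):
    cv2.imwrite(f'pics/{f}.png',cv2.resize(p[v0:v1,u0:u1,::-1],None,fx=s,fy=s,interpolation=cv2.INTER_CUBIC))
E
python3 - <<'E'
from h import *
for n in('scene','top'):
    p,d=snap(n); crop(p,0,0,640,480,1.25,n+'0')
    c=cams.get_calibration(n); print(n,c['fx'],np.linalg.inv(np.array(c['view'])).round(3).tolist())
o=get_obs(); print(o)
E
```

```text
pics
scene 530.2709168661477 [[-0.09, 0.852, -0.515, 1.009], [0.996, 0.071, -0.056, -0.063], [-0.011, -0.518, -0.855, 0.949], [0.0, 0.0, 0.0, 1.0]]
top 561.5301647032666 [[0.008, -0.991, 0.132, 0.338], [-1.0, -0.011, -0.022, -0.104], [0.023, -0.132, -0.991, 1.287], [0.0, 0.0, 0.0, 1.0]]
{'time_s': 0.1, 'qpos': array([ 1.04741564e+00,  3.00408355e-01,  1.52147575e+00, -6.99994862e-06,
        1.32069664e+00, -6.66004139e-02]), 'joint_vel': array([ 2.05907256e-03, -7.76987040e-04,  2.55651599e-04,  5.89509937e-04,
       -1.59431197e-05, -5.69852542e-04]), 'tau': array([ 2.11484650e-03, -5.32649660e+01, -3.53284800e+01,  7.09625054e-02,
        2.34472216e-02, -7.09885126e-05]), 'ee_pos': array([0.24248845, 0.49343817, 0.2239653 ]), 'eef_rot': array([-1.57073733e+00,  9.86348284e-04,  1.11401782e+00]), 'force': array([-0.13998509, -0.35212179, -0.05009473]), 'moment': array([-0.02086951, -0.04238394,  0.01960182]), 'grip_width': 0.0939023117817933}
```

View pics/scene0.png

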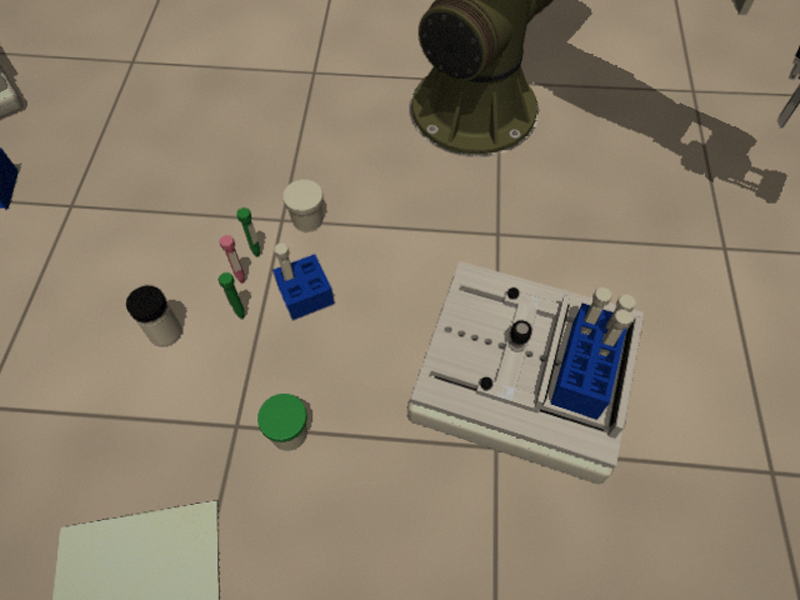

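View pics/top0.png

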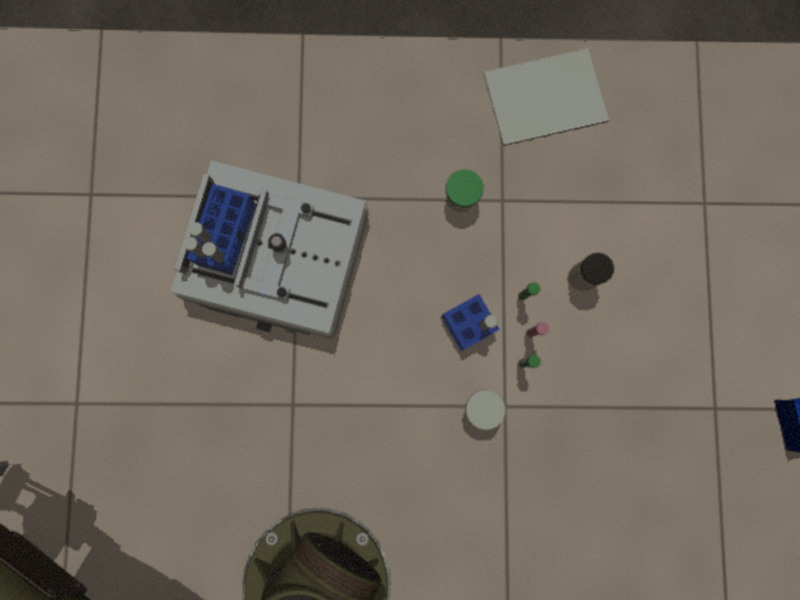

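The scene view shows the white tube in the small blue stand at about (283,250), with green tubes at (245,215) and (230,282) and a pink one at (228,243) standing loose beside it. The white one in the stand fits the description: it is white and sits in the stand's corner place. In the top view it is at (490,321). The shaker has its knob at (277,241) and the rack at about (222,230), with three white caps at the near end. I'll enlarge both areas.

Run:
```python
from h import *
p,d=load('top')
a=cv2.resize(p[120:280,135:300,::-1],None,fx=4.8,fy=4.8*0.78,interpolation=cv2.INTER_CUBIC)
crop(p,135,125,300,275,4,'shk'); 
p2,d2=load('scene')
l=cv2.resize(p[225:325,340:450,::-1],(440,400),interpolation=cv2.INTER_CUBIC)
r=cv2.resize(p2[160:260,170:280,::-1],(352,320),interpolation=cv2.INTER_CUBIC)
im=np.zeros((400,800,3),np.uint8); im[:,:440]=l; im[:320,448:]=r; cv2.imwrite('pics/stand.png',im)
```

```text
(no output)
```

View pics/shk.png

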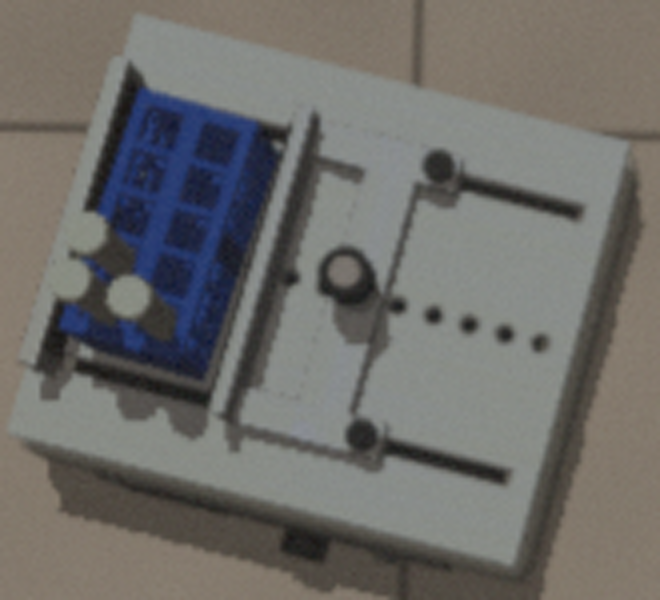

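View pics/stand.png

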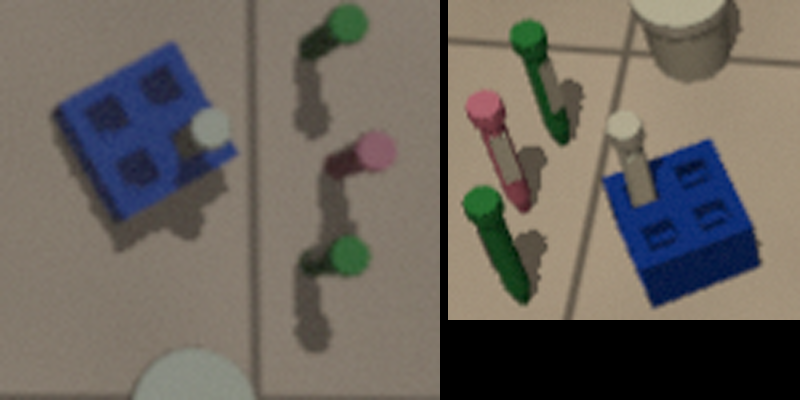

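In the shaker crop the knob top is at (345,275), the tube caps at (88,232), (72,278) and (129,297), and the free right-hand row at (215,143), (203,185), (188,227) and (172,270). In the stand crop the white cap is at (211,128) in the top view and (625,127) in the scene view. The green and pink tubes stand clear on the bench, so the white one is the target.

Run:
```python
from h import *
_,dt=load('top'); _,ds=load('scene')
A=lambda x,y,z:px2w('top',135+x/4,125+y/4,z)
np.set_printoptions(precision=4,suppress=True)
C=[A(x,y,.09) for x,y in((135,15),(632,145),(522,568),(8,432))]
c=np.mean(C,0); print('corners',np.array(C)[:,:2],'centre',c[:2])
h1,h2=A(540,342,.092),A(397,305,.092); n=A(290,277,.092)
for a,b in((C[1],C[0]),(C[2],C[3])): print('yaw y',np.degrees(np.arctan2(*(b-a)[1::-1]))-90)
for a,b in((C[2],C[1]),(C[3],C[0])): print('yaw x',np.degrees(np.arctan2(*(b-a)[1::-1])))
print('holes',h1,h2,n,'yaw',np.degrees(np.arctan2(*(n-h1)[1::-1]))-90,'spacing',np.linalg.norm(n-h1)/.02)
k=A(345,275,.1555); print('knob',k)
B=np.array([A(x,y,.154) for x,y in((215,143),(203,185),(188,227),(172,270))]);print('places',B)
print('rack yaw',np.degrees(np.arctan2(*(B[0]-B[3])[1::-1])))
print('caps',np.array([A(x,y,.216) for x,y in((129,297),(72,278),(88,232))]))
print('tube top',px2w('top',340+211/4,225+128/4,.124),'scene',px2w('scene',170+(625-448)/3.2,160+127/3.2,.124))
# depth-based check of cap height
for u,v in((393,257),):print(px2w('top',u,v,d=dt[v,u]))
for n_,u,v in(('stand hole far',104/4+340,112/4+225),('st',160/4+340,85/4+225),('st',138/4+340,167/4+225)):print(px2w('top',u,v,.05))
for x,y in((348,25),(376,152),(350,257)):print('lookalike',px2w('top',340+x/4,225+y/4,.12))
```

```text
corners [[ 0.7305  0.1958]
 [ 0.6615 -0.0769]
 [ 0.4294 -0.0215]
 [ 0.4995  0.2533]] centre [0.5802 0.0877]
yaw y -14.18678952770749
yaw y -14.298476612130216
yaw x -13.422400902894207
yaw x -13.980143527014633
holes [ 0.5513 -0.0289  0.092 ] [0.5706 0.0485 0.092 ] [0.5852 0.1063 0.092 ] yaw -14.078329818655234 spacing 6.968452188687546
knob [0.5735 0.0673 0.1555]
places [[0.6421 0.1361 0.154 ]
 [0.6199 0.1414 0.154 ]
 [0.5977 0.1482 0.154 ]
 [0.5752 0.1554 0.154 ]]
rack yaw -16.118760479469934
caps [[0.5487 0.1613 0.216 ]
 [0.5576 0.1889 0.216 ]
 [0.5804 0.1823 0.216 ]]
tube top [ 0.4503 -0.2882  0.124 ] scene [ 0.4564 -0.2906  0.124 ]
[ 0.4504 -0.2889  0.1229]
[ 0.4657 -0.2406  0.05  ]
[ 0.4811 -0.2718  0.05  ]
[ 0.4354 -0.2593  0.05  ]
lookalike [ 0.5059 -0.3618  0.12  ]
lookalike [ 0.439  -0.3753  0.12  ]
lookalike [ 0.3842 -0.3606  0.12  ]
```

```bash
cat >> h.py <<'E'
def go(x,y,z,yaw=None):
    """print the shift in tool axes from the present pose to a world pose"""
    o=get_obs(); Rm=R.from_euler('xyz',o['eef_rot']); s=Rm.inv().apply(np.array([x,y,z])-o['ee_pos'])
    cy=np.degrees(o['eef_rot'][2]); print('t',round(o['time_s'],2),'at',o['ee_pos'].round(4),'rpy deg',np.degrees(o['eef_rot']).round(2),'w',round(o['grip_width'],4),'F',np.round(o['force'],1))
    print('shift x y z',s.round(4),'spin',None if yaw is None else round(cy-yaw,2))
E
python3 - <<'E'
from h import *
p,d=load('top')
c=cams.get_calibration('top')
v,u=np.mgrid[120:280,135:300]; m=(p[120:280,135:300,2].astype(int)>p[120:280,135:300,0].astype(int)+40)
P=np.array([px2w('top',a,b,d=d[b,a]) for a,b in zip(u[m],v[m])])
T=P[(P[:,2]>.145)&(P[:,2]<.165)]; print(len(T),np.median(T[:,2]))
r=cv2.minAreaRect((T[:,:2]*1000).astype(np.float32)); print(r)
go(.4515,-.2895,.26,-14.1)
E
```

```text
946 0.15235917397622756
((600.661865234375, 164.53024291992188), (65.83917236328125, 131.33448791503906), 73.89369201660156)
t 0.1 at [0.2425 0.4934 0.224 ] rpy deg [-9.000e+01  6.000e-02  6.383e+01] w 0.0939 F [-0.1 -0.4 -0.1]
shift x y z [-0.6105 -0.0355 -0.5329] spin 77.93
```

```bash
python3 -m handwheel '[{"fingers":0,"x":-0.02,"y":-0.04,"z":-0.02,"spin":8},{"fingers":0,"x":-0.05,"y":-0.04,"z":-0.05,"spin":16},{"fingers":0,"x":-0.08,"y":-0.04,"z":-0.08,"spin":24},{"fingers":0,"x":-0.11,"y":-0.04,"z":-0.11,"spin":32},{"fingers":0,"x":-0.15,"y":-0.04,"z":-0.14,"spin":40},{"fingers":0,"x":-0.18,"y":-0.04,"z":-0.17,"spin":48},{"fingers":0,"x":-0.22,"y":-0.04,"z":-0.20,"spin":56},{"fingers":0,"x":-0.25,"y":-0.04,"z":-0.23,"spin":64},{"fingers":0,"x":-0.28,"y":-0.04,"z":-0.26,"spin":72},{"fingers":0,"x":-0.31,"y":-0.04,"z":-0.29,"spin":78}]' 20; python3 -c "
from h import *
go(.4515,-.2895,.26,-14.1)"
```

```text
time_s: 1.1
ee_pos: [0.3661, 0.0857, 0.2645]
eef_rot: [-1.571, -0.0, -0.253]
force: [0.9, 0.7, -0.1]
grip_width: 0.047
t 1.1 at [0.3661 0.0857 0.2645] rpy deg [-8.999e+01 -1.000e-02 -1.449e+01] w 0.047 F [ 0.9  0.7 -0.1]
shift x y z [ 0.1765  0.0045 -0.3419] spin -0.39
```

```bash
python3 -m handwheel '[{"fingers":0,"x":0.02,"y":0,"z":-0.03,"spin":0},{"fingers":0,"x":0.04,"y":0,"z":-0.075,"spin":0},{"fingers":0,"x":0.06,"y":0,"z":-0.12,"spin":0},{"fingers":0,"x":0.085,"y":0,"z":-0.165,"spin":0},{"fingers":0,"x":0.11,"y":0,"z":-0.21,"spin":0},{"fingers":0,"x":0.13,"y":0,"z":-0.255,"spin":0},{"fingers":0,"x":0.15,"y":0,"z":-0.295,"spin":0},{"fingers":0,"x":0.165,"y":0,"z":-0.325,"spin":0},{"fingers":0,"x":0.175,"y":0,"z":-0.34,"spin":0},{"fingers":0,"x":0.176,"y":0.004,"z":-0.342,"spin":0}]'; python3 -c "
from h import *
p,d=snap('scene'); crop(p,150,60,350,210,4,'over'); print(w2px('scene',get_obs()['ee_pos']))
go(.4515,-.2895,.118,-14.1)"
```

```text
time_s: 2.1
ee_pos: [0.4531, -0.2888, 0.2598]
eef_rot: [-1.571, 0.001, -0.249]
force: [-0.1, 0.5, -0.7]
grip_width: 0.047
[[214.89778659 152.10098681]]
t 2.15 at [ 0.4527 -0.2877  0.259 ] rpy deg [-89.96   0.1  -14.24] w 0.0471 F [-0.4  0.3 -0.7]
shift x y z [-0.0005  0.141  -0.0021] spin -0.14
```

View pics/over.png

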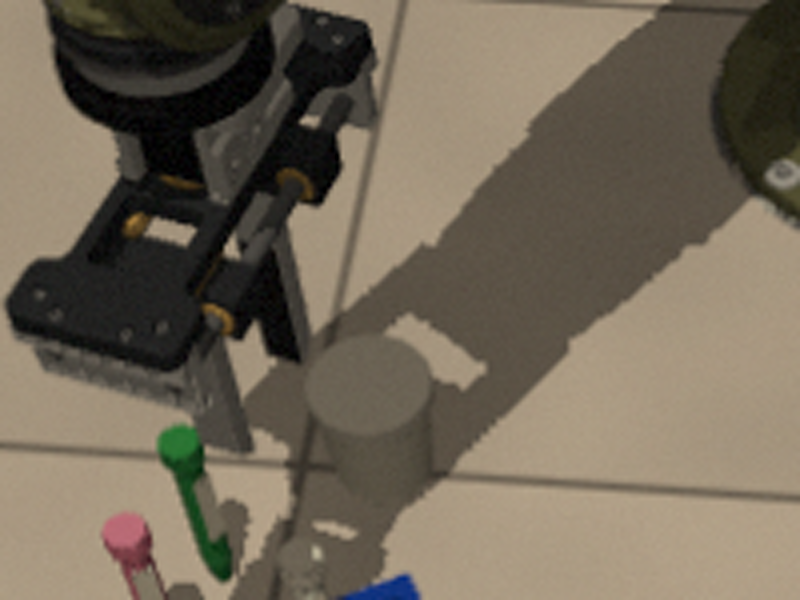

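The picture shows the gripper's fingers at (235,400) and (285,320), above the white-lidded cup in perspective. The gripper body is long along the jaw axis, and the target's cap is at (303,560). The hand is over the tube, so I'll descend to the cap and grip it.

```bash
python3 -m handwheel '[{"fingers":0,"x":-0.001,"y":0.03,"z":-0.002,"spin":0},{"fingers":0,"x":-0.001,"y":0.06,"z":-0.002,"spin":0},{"fingers":0,"x":-0.001,"y":0.09,"z":-0.002,"spin":0},{"fingers":0,"x":-0.001,"y":0.115,"z":-0.002,"spin":0},{"fingers":0,"x":-0.001,"y":0.135,"z":-0.002,"spin":0},{"fingers":0,"x":-0.001,"y":0.142,"z":-0.002,"spin":0},{"fingers":0,"x":-0.001,"y":0.142,"z":-0.002,"spin":0},{"fingers":-1,"x":-0.001,"y":0.142,"z":-0.002,"spin":0},{"fingers":-1,"x":-0.001,"y":0.142,"z":-0.002,"spin":0},{"fingers":-1,"x":-0.001,"y":0.142,"z":-0.002,"spin":0}]' 20
python3 -m handwheel '[{"fingers":-1,"x":0,"y":0,"z":0,"spin":0},{"fingers":-1,"x":0,"y":0,"z":0,"spin":0},{"fingers":-1,"x":0,"y":-0.02,"z":0,"spin":0},{"fingers":-1,"x":0,"y":-0.05,"z":0,"spin":0},{"fingers":-1,"x":0,"y":-0.08,"z":0,"spin":0},{"fingers":-1,"x":0,"y":-0.12,"z":0,"spin":0},{"fingers":-1,"x":0,"y":-0.16,"z":0,"spin":0},{"fingers":-1,"x":0,"y":-0.19,"z":0,"spin":0},{"fingers":-1,"x":0,"y":-0.2,"z":0,"spin":0},{"fingers":-1,"x":0,"y":-0.2,"z":0,"spin":0}]'
python3 -c "
from h import *
p,d=snap('scene'); crop(p,120,40,320,190,4,'held')
go(.6197,.1425,.318,-16)"
```

```text
time_s: 3.15
ee_pos: [0.4518, -0.289, 0.1193]
eef_rot: [-1.571, -0.001, -0.247]
force: [0.4, -0.3, 0.0]
grip_width: 0.0261
time_s: 4.15
ee_pos: [0.4517, -0.289, 0.3189]
eef_rot: [-1.571, -0.001, -0.247]
force: [-0.6, -0.1, -0.4]
grip_width: 0.0207
t 4.2 at [ 0.4515 -0.2888  0.3174] rpy deg [-8.998e+01  5.000e-02 -1.417e+01] w 0.0206 F [-0.5 -0.6 -1. ]
shift x y z [ 0.0575 -0.0005  0.4594] spin 1.83
```

View pics/held.png

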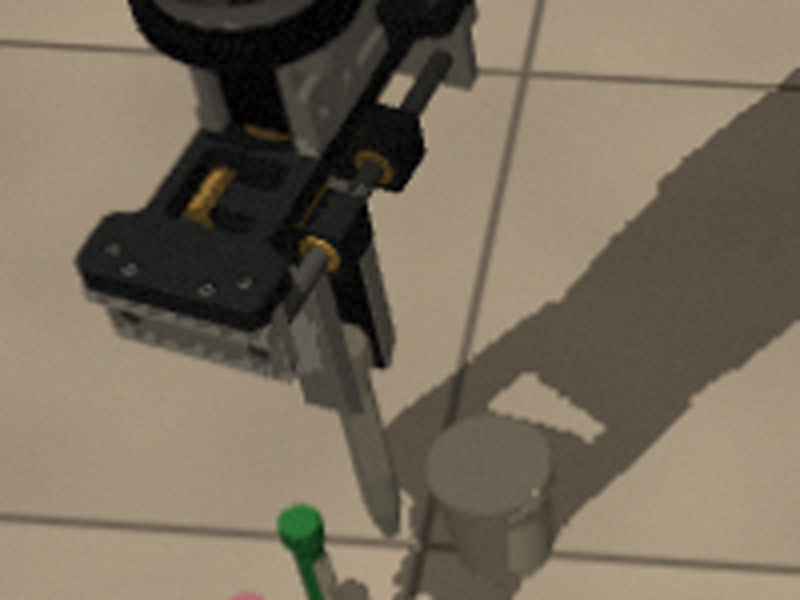

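The white tube is held by its cap between the pads and hangs nearly straight, with its tip at (388,532) in the crop, which is (217,173) in the full picture. I'll check the tip against the expected point, then carry the tube to the rack.

```bash
python3 -c "
from h import *
print(w2px('scene',[[.4515,-.2888,.202],[.4615,-.2888,.202],[.4515,-.2788,.202],[.4515,-.2888,.258]]))
p,d=load('scene'); print(np.round(d[150:174:3,205:222:2],3))
for v in(155,160,165,170):
  for u in range(203,222):
    w=px2w('scene',u,v,d=d[v,u])
    if w[2]>.19: print(v,u,w.round(4))
" | head -70
```

```text
[[219.98598221 172.3648537 ]
 [218.95991587 176.89023779]
 [225.58030342 172.7411034 ]
 [214.50113631 151.85651062]]
[[1.231 0.878 0.875 0.876 0.881 0.878 1.227 1.225 1.231]
 [1.227 1.229 0.884 0.88  0.884 0.889 1.22  1.223 1.222]
 [1.221 1.216 0.892 0.89  0.887 0.886 0.901 1.224 1.22 ]
 [1.218 1.216 0.899 0.891 0.891 0.898 0.901 1.212 1.216]
 [1.21  1.212 1.207 0.901 0.899 0.9   0.909 0.915 1.212]
 [1.21  1.205 1.208 0.912 0.907 0.91  0.912 0.917 1.205]
 [1.2   1.205 1.207 1.2   0.913 0.91  0.917 0.921 1.2  ]
 [1.198 1.195 1.197 1.198 1.198 0.924 0.923 0.929 1.198]]
155 208 [ 0.4574 -0.2991  0.2559]
155 209 [ 1.0092 -0.0631  0.9492]
155 210 [ 0.4607 -0.2942  0.2604]
155 211 [ 0.4597 -0.293   0.2593]
155 212 [ 0.4586 -0.2917  0.2581]
155 213 [ 0.4581 -0.2902  0.2577]
155 214 [ 0.4572 -0.2888  0.2567]
155 215 [ 0.4568 -0.2872  0.2564]
155 216 [ 0.4561 -0.2858  0.2557]
155 217 [ 0.4511 -0.2861  0.2496]
160 209 [ 0.4583 -0.2995  0.2438]
160 210 [ 0.4594 -0.2972  0.2453]
160 211 [ 0.4611 -0.2948  0.2478]
160 212 [ 0.4619 -0.2927  0.2489]
160 213 [ 0.46   -0.2917  0.2467]
160 214 [ 0.4604 -0.2899  0.2473]
160 215 [ 0.457  -0.2895  0.2432]
160 216 [ 0.4583 -0.2872  0.2451]
160 217 [ 0.4556 -0.2866  0.2417]
160 218 [ 0.4529 -0.2859  0.2384]
165 211 [ 0.4583 -0.2985  0.2303]
165 212 [ 0.4605 -0.2957  0.2335]
165 213 [ 0.4609 -0.2938  0.2341]
165 214 [ 0.462  -0.2916  0.2357]
165 215 [ 0.459  -0.2911  0.2321]
165 216 [ 0.459  -0.2893  0.2321]
165 217 [ 0.4572 -0.2883  0.23  ]
165 218 [ 0.4574 -0.2864  0.2305]
165 219 [ 0.4542 -0.286   0.2265]
170 213 [ 0.4598 -0.2968  0.2185]
170 214 [ 0.4605 -0.2947  0.2197]
170 215 [ 0.4592 -0.2935  0.2182]
170 216 [ 0.4596 -0.2915  0.2189]
170 217 [ 0.4587 -0.2901  0.2179]
170 218 [ 0.4577 -0.2887  0.2168]
170 219 [ 0.4556 -0.2878  0.2142]
```

```bash
python3 -m handwheel '[{"fingers":-1,"x":0.003,"y":0,"z":0.02,"spin":0},{"fingers":-1,"x":0.008,"y":0,"z":0.06,"spin":0},{"fingers":-1,"x":0.013,"y":0,"z":0.1,"spin":0},{"fingers":-1,"x":0.019,"y":0,"z":0.145,"spin":0.5},{"fingers":-1,"x":0.025,"y":0,"z":0.19,"spin":0.8},{"fingers":-1,"x":0.031,"y":0,"z":0.235,"spin":1},{"fingers":-1,"x":0.037,"y":0,"z":0.28,"spin":1.2},{"fingers":-1,"x":0.043,"y":0,"z":0.325,"spin":1.5},{"fingers":-1,"x":0.048,"y":0,"z":0.365,"spin":1.8},{"fingers":-1,"x":0.052,"y":0,"z":0.4,"spin":1.8}]'
python3 -c "
from h import *
go(.6197,.1425,.281,-16)"
```

```text
time_s: 5.2
ee_pos: [0.6, 0.0883, 0.3158]
eef_rot: [-1.572, 0.003, -0.278]
force: [0.2, -0.4, -1.0]
grip_width: 0.0202
t 5.2 at [0.6    0.0883 0.3158] rpy deg [-90.07   0.19 -15.94] w 0.0202 F [ 0.2 -0.4 -1. ]
shift x y z [0.0042 0.0347 0.0576] spin 0.06
```

```bash
python3 -m handwheel '[{"fingers":-1,"x":0.001,"y":0,"z":0.02,"spin":0},{"fingers":-1,"x":0.003,"y":0,"z":0.045,"spin":0},{"fingers":-1,"x":0.004,"y":0.005,"z":0.058,"spin":0},{"fingers":-1,"x":0.004,"y":0.015,"z":0.059,"spin":0},{"fingers":-1,"x":0.004,"y":0.025,"z":0.059,"spin":0},{"fingers":-1,"x":0.004,"y":0.032,"z":0.059,"spin":0},{"fingers":-1,"x":0.004,"y":0.035,"z":0.059,"spin":0},{"fingers":-1,"x":0.004,"y":0.035,"z":0.059,"spin":0},{"fingers":-1,"x":0.004,"y":0.035,"z":0.059,"spin":0},{"fingers":-1,"x":0.004,"y":0.035,"z":0.059,"spin":0}]'
python3 -c "
from h import *
p,d=snap('scene'); crop(p,430,210,530,335,5,'rack1')
o=get_obs(); t=o['ee_pos']-[0,0,.115]; print('tip px pred',(w2px('scene',t)-[430,210])*5)
for n,(a,b) in {'48':(.048,-.015),'24':(.024,-.015),'0':(0,-.015),'24+':(.024,.015)}.items():
  c,s=np.cos(np.radians(-16.1)),np.sin(np.radians(-16.1))
  print(n,(w2px('scene',[.6003+c*a-s*b,.164+s*a+c*b,.154])-[430,210])*5)
go(.6197,.1445,.211,-16)"
```

```text
time_s: 6.2
ee_pos: [0.6201, 0.1417, 0.284]
eef_rot: [-1.57, -0.001, -0.279]
force: [0.3, -0.3, -0.5]
grip_width: 0.0204
tip px pred [[190.21904171 377.78515397]]
48 [[166.33458017 458.71047387]]
24 [[183.03109064 395.29226149]]
0 [[199.32607475 333.55332237]]
24+ [[275.26738005 425.75784863]]
t 6.25 at [0.6201 0.1417 0.2839] rpy deg [-8.998e+01 -4.000e-02 -1.598e+01] w 0.0204 F [-0.1 -0.3 -0.8]
shift x y z [-0.0012  0.0729  0.0025] spin 0.02
```

View pics/rack1.png

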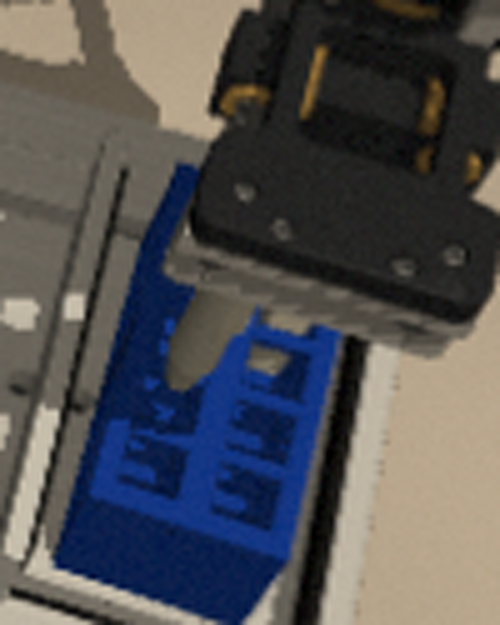

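The crop shows the tube tip at about (183,385) over the second place of the clamp-side row. The front-row places are centred at about (152,462) and (247,493), and the front edge of the rack top runs from (92,495) to (285,557). I'll work out the offset between tip and place within this one camera.

```bash
python3 -c "
from h import *
p,d=load('scene')
f=lambda x,y,z:px2w('scene',430+x/5,210+y/5,z).round(4)
print('hole48-',f(152,462,.154),'hole48+',f(247,493,.154),'24+',f(263,433,.154))
print('front edge mid',f(188.5,526,.154), 'corners',f(92,495,.154),f(285,557,.154))
print('tip',f(183,383,.169))
# blue top plane from depth
b=p.astype(int); m=(b[...,2]>b[...,0]+40); m[:210]=0; m[:,:430]=0
v,u=np.nonzero(m); P=np.array([px2w('scene',a,c,d=d[c,a]) for a,c in zip(u,v)])
T=P[(P[:,2]>.148)&(P[:,2]<.162)]; print(len(T),np.median(T[:,2]),cv2.minAreaRect((T[:,:2]*1000).astype(np.float32)))
# tube body: pixels nearer with z>.17
v,u=np.mgrid[260:292,455:485]; Q=np.array([px2w('scene',a,c,d=d[c,a]) for a,c in zip(u.ravel(),v.ravel())])
k=(Q[:,2]>.168)&(Q[:,2]<.215)&(np.abs(Q[:,0]-.62)<.03)&(np.abs(Q[:,1]-.14)<.03)
for z in(.17,.18,.19,.20): 
  s=Q[k&(np.abs(Q[:,2]-z)<.005)]; print(z,len(s),s.min(0).round(4),s.max(0).round(4))
"
```

```text
hole48- [0.6438 0.1317 0.154 ] hole48+ [0.6519 0.161  0.154 ] 24+ [0.6304 0.1676 0.154 ]
front edge mid [0.6649 0.1419 0.154 ] corners [0.657  0.1121 0.154 ] [0.6727 0.1712 0.154 ]
tip [0.6222 0.1393 0.169 ]
1230 0.1525360155103206 ((601.6329956054688, 158.72824096679688), (63.744117736816406, 134.51034545898438), 74.11384582519531)Traceback (most recent call last):
  File "<string>", line 13, in <module>
    v,u=np.mgrid[260:292,455:485]; Q=np.array([px2w('scene',a,c,d=d[c,a]) for a,c in zip(u.ravel(),v.ravel())])
                                               ~~~~^^^^^^^^^^^^^^^^^^^^^^
  File "h.py", line 10, in px2w
    c=cams.get_calibration(n); K=np.array([[c['fx'],0,c['cx']],[0,c['fy'],c['cy']],[0,0,1.]])
ValueError: time passes only in moves, steps and waits
```

```bash
python3 -m handwheel '[{"fingers":-1,"x":-0.001,"y":0.005,"z":-0.0005,"spin":0},{"fingers":-1,"x":-0.001,"y":0.01,"z":-0.0005,"spin":0},{"fingers":-1,"x":-0.001,"y":0.015,"z":-0.0005,"spin":0},{"fingers":-1,"x":-0.001,"y":0.02,"z":-0.0005,"spin":0},{"fingers":-1,"x":-0.001,"y":0.025,"z":-0.0005,"spin":0},{"fingers":-1,"x":-0.001,"y":0.03,"z":-0.0005,"spin":0},{"fingers":-1,"x":-0.001,"y":0.034,"z":-0.0005,"spin":0},{"fingers":-1,"x":-0.001,"y":0.037,"z":-0.0005,"spin":0},{"fingers":-1,"x":-0.001,"y":0.04,"z":-0.0005,"spin":0},{"fingers":-1,"x":-0.001,"y":0.04,"z":-0.0005,"spin":0}]'
python3 -c "
from h import *
p,d=snap('scene'); crop(p,430,210,530,335,5,'rack2')
go(.6197,.1445,.211,-16)"
```

```text
time_s: 7.25
ee_pos: [0.6188, 0.1416, 0.243]
eef_rot: [-1.571, 0.0, -0.279]
force: [1.2, -0.6, 0.1]
grip_width: 0.0205
t 7.3 at [0.6189 0.1416 0.2434] rpy deg [-90.     0.   -15.97] w 0.0202 F [-0.1  0.3 -0.5]
shift x y z [-0.      0.0324  0.003 ] spin 0.03
```

View pics/rack2.png

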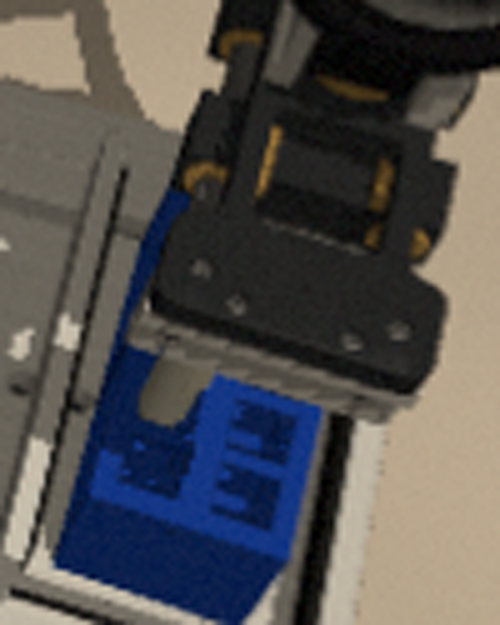

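The tube has entered the place, with its front edge at (168,422) inside the opening and no contact force. I'll lower it the rest of the way.

```bash
python3 -m handwheel '[{"fingers":-1,"x":0,"y":0.004,"z":0,"spin":0},{"fingers":-1,"x":0,"y":0.008,"z":0,"spin":0},{"fingers":-1,"x":0,"y":0.012,"z":0,"spin":0},{"fingers":-1,"x":0,"y":0.016,"z":0,"spin":0},{"fingers":-1,"x":0,"y":0.02,"z":0,"spin":0},{"fingers":-1,"x":0,"y":0.023,"z":0,"spin":0},{"fingers":-1,"x":0,"y":0.026,"z":0,"spin":0},{"fingers":-1,"x":0,"y":0.028,"z":0,"spin":0},{"fingers":-1,"x":0,"y":0.029,"z":0,"spin":0},{"fingers":-1,"x":0,"y":0.03,"z":0,"spin":0}]'
python3 -c "
from h import *
go(.6197,.1445,.211,-16)"
```

```text
time_s: 8.3
ee_pos: [0.6189, 0.1416, 0.2135]
eef_rot: [-1.571, -0.0, -0.279]
force: [-0.4, 0.3, 0.5]
grip_width: 0.0206
t 8.3 at [0.6189 0.1416 0.2135] rpy deg [-9.000e+01 -1.000e-02 -1.597e+01] w 0.0206 F [-0.4  0.3  0.5]
shift x y z [-0.0001  0.0025  0.003 ] spin 0.03
```

```bash
python3 -m handwheel '[{"fingers":-1,"x":0,"y":0.001,"z":0,"spin":0},{"fingers":-1,"x":0,"y":0.002,"z":0,"spin":0},{"fingers":-0.1,"x":0,"y":0.002,"z":0,"spin":0},{"fingers":-0.1,"x":0,"y":0.002,"z":0,"spin":0},{"fingers":-0.1,"x":0,"y":0.002,"z":0,"spin":0},{"fingers":-0.1,"x":0,"y":0.002,"z":0,"spin":0},{"fingers":-0.1,"x":0,"y":0.002,"z":0,"spin":0},{"fingers":-0.1,"x":0,"y":0.002,"z":0,"spin":0},{"fingers":-0.1,"x":0,"y":-0.02,"z":0,"spin":0},{"fingers":-0.1,"x":0,"y":-0.05,"z":0,"spin":0}]'
python3 -c "
from h import *
go(.5745,.0665,.27,-14.1)"
```

```text
time_s: 9.3
ee_pos: [0.6184, 0.1415, 0.2627]
eef_rot: [-1.572, 0.003, -0.279]
force: [0.1, 0.0, 0.3]
grip_width: 0.0421
t 9.3 at [0.6184 0.1415 0.2627] rpy deg [-90.08   0.16 -15.97] w 0.0421 F [0.1 0.  0.3]
shift x y z [-0.0216 -0.0072 -0.0842] spin -1.87
```

```bash
python3 -m handwheel '[{"fingers":0,"x":0,"y":-0.01,"z":0,"spin":0},{"fingers":0,"x":-0.002,"y":-0.01,"z":-0.02,"spin":-0.3},{"fingers":0,"x":-0.01,"y":-0.01,"z":-0.045,"spin":-1},{"fingers":0,"x":-0.018,"y":-0.01,"z":-0.07,"spin":-1.5},{"fingers":0,"x":-0.021,"y":-0.01,"z":-0.084,"spin":-1.9},{"fingers":0,"x":-0.0215,"y":0.01,"z":-0.084,"spin":-1.9},{"fingers":0,"x":-0.0215,"y":0.035,"z":-0.084,"spin":-1.9},{"fingers":0,"x":-0.0215,"y":0.05,"z":-0.084,"spin":-1.9},{"fingers":0,"x":-0.0215,"y":0.052,"z":-0.084,"spin":-1.9},{"fingers":0,"x":-0.0215,"y":0.052,"z":-0.084,"spin":-1.9}]'
python3 -c "
from h import *
p,d=snap('scene'); pt,dt=snap('top')
a=cv2.resize(p[200:335,320:530,::-1],(630,405),interpolation=cv2.INTER_CUBIC); cv2.imwrite('pics/knob.png',a)
o=get_obs()['ee_pos']; print((w2px('scene',[o,[.5748,.0664,.1445],[.5748,.0664,.1555]])-[320,200])*3)
go(.5748,.0664,.148,-14.1)"
```

```text
time_s: 10.3
ee_pos: [0.5753, 0.0669, 0.2115]
eef_rot: [-1.571, 0.0, -0.246]
force: [0.5, 0.6, -0.1]
grip_width: 0.047
[[314.8721555  134.28688756]
 [293.96491816 192.47663108]
 [297.02248729 183.36695636]]
t 10.4 at [0.5755 0.0669 0.2124] rpy deg [-8.998e+01 -7.000e-02 -1.407e+01] w 0.0472 F [-0.4  0.4 -0.5]
shift x y z [-0.0007  0.0644 -0.0007] spin 0.03
```

View pics/knob.png

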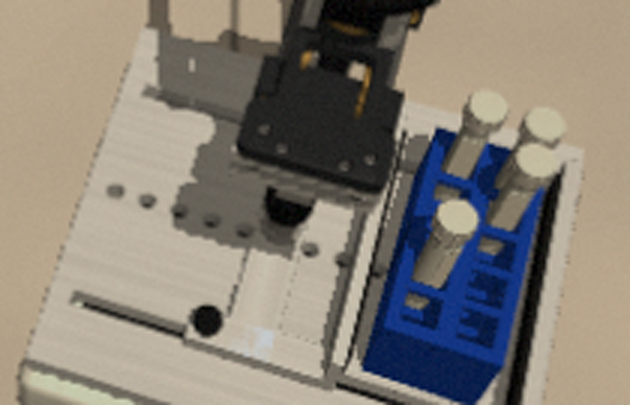

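The loaded tube now stands in the rack with its cap at (458,218), level with its neighbours and released. The knob shows at (288,205) under the gripper. I'll descend and grip it.

```bash
python3 -m handwheel '[{"fingers":0,"x":-0.001,"y":0.015,"z":-0.002,"spin":0},{"fingers":0,"x":-0.001,"y":0.03,"z":-0.002,"spin":0},{"fingers":0,"x":-0.001,"y":0.045,"z":-0.002,"spin":0},{"fingers":0,"x":-0.001,"y":0.055,"z":-0.002,"spin":0},{"fingers":0,"x":-0.001,"y":0.062,"z":-0.002,"spin":0},{"fingers":0,"x":-0.001,"y":0.064,"z":-0.002,"spin":0},{"fingers":0,"x":-0.001,"y":0.064,"z":-0.002,"spin":0},{"fingers":-1,"x":-0.001,"y":0.064,"z":-0.002,"spin":0},{"fingers":-1,"x":-0.001,"y":0.064,"z":-0.002,"spin":0},{"fingers":-1,"x":-0.001,"y":0.064,"z":-0.002,"spin":0}]' 15
python3 -m handwheel '[{"fingers":-1,"x":0,"y":0,"z":0,"spin":0},{"fingers":-1,"x":0,"y":0,"z":0,"spin":0},{"fingers":-1,"x":0,"y":0,"z":0,"spin":0},{"fingers":-1,"x":0,"y":0,"z":0,"spin":0},{"fingers":-1,"x":0,"y":0,"z":0,"spin":0},{"fingers":-1,"x":0,"y":0,"z":0,"spin":0},{"fingers":-1,"x":0,"y":0,"z":0,"spin":0},{"fingers":-1,"x":0,"y":0,"z":0,"spin":0},{"fingers":-1,"x":0,"y":0,"z":0,"spin":0},{"fingers":-1,"x":0,"y":0,"z":0,"spin":0}]'
python3 -c "
from h import *
o=get_obs(); print('tool-axis F',R.from_euler('xyz',o['eef_rot']).inv().apply(o['force']).round(2))
go(.5748,.0664,.148,-14.1)"
```

```text
time_s: 11.4
ee_pos: [0.5755, 0.0646, 0.1484]
eef_rot: [-1.57, -0.006, -0.246]
force: [17.6, -5.0, -7.0]
grip_width: 0.0279
time_s: 12.4
ee_pos: [0.5756, 0.0646, 0.1482]
eef_rot: [-1.57, -0.006, -0.246]
force: [15.0, -2.6, -5.1]
grip_width: 0.0276
tool-axis F [15.17  5.22  1.16]
t 12.4 at [0.5756 0.0646 0.1482] rpy deg [-89.95  -0.32 -14.1 ] w 0.0276 F [15.  -2.6 -5.1]
shift x y z [-0.0012  0.0002  0.0016] spin 0.0
```

```bash
python3 -m handwheel '[{"fingers":-1,"x":0.0005,"y":0,"z":0,"spin":0},{"fingers":-1,"x":0.001,"y":0,"z":0,"spin":0},{"fingers":-1,"x":0.001,"y":0,"z":0,"spin":0},{"fingers":-1,"x":0.001,"y":0,"z":0,"spin":0},{"fingers":-1,"x":0.001,"y":0,"z":0,"spin":0},{"fingers":-1,"x":0.001,"y":0,"z":0,"spin":0},{"fingers":-1,"x":0.001,"y":0,"z":0,"spin":0},{"fingers":-1,"x":0.001,"y":0,"z":0,"spin":0},{"fingers":-1,"x":0.001,"y":0,"z":0,"spin":0},{"fingers":-1,"x":0.001,"y":0,"z":0,"spin":0}]'
python3 -c "
from h import *
o=get_obs(); print('tool-axis F',R.from_euler('xyz',o['eef_rot']).inv().apply(o['force']).round(2))
go(.5748,.0664,.148,-14.1)"
```

```text
time_s: 13.4
ee_pos: [0.5759, 0.0645, 0.1481]
eef_rot: [-1.57, -0.004, -0.246]
force: [8.6, -1.8, -1.8]
grip_width: 0.0274
tool-axis F [8.79 1.82 0.32]
t 13.4 at [0.5759 0.0645 0.1481] rpy deg [-89.96  -0.21 -14.09] w 0.0274 F [ 8.6 -1.8 -1.8]
shift x y z [-0.0015  0.0001  0.0015] spin 0.01
```

```bash
python3 -m handwheel '[{"fingers":-1,"x":0.0005,"y":0,"z":0,"spin":0},{"fingers":-1,"x":0.0013,"y":0,"z":0,"spin":0},{"fingers":-1,"x":0.0013,"y":0,"z":0,"spin":0},{"fingers":-1,"x":0.0013,"y":0,"z":0,"spin":0},{"fingers":-1,"x":0.0013,"y":-0.002,"z":0,"spin":0},{"fingers":-1,"x":0.0013,"y":-0.004,"z":0,"spin":0},{"fingers":-1,"x":0.0013,"y":-0.006,"z":0,"spin":0},{"fingers":-1,"x":0.0013,"y":-0.008,"z":0,"spin":0},{"fingers":-1,"x":0.0013,"y":-0.01,"z":0,"spin":0},{"fingers":-1,"x":0.0013,"y":-0.01,"z":0,"spin":0}]' 45
python3 -c "
from h import *
o=get_obs(); print('tool-axis F',R.from_euler('xyz',o['eef_rot']).inv().apply(o['force']).round(2))
go(.5748,.0664,.148,-14.1)"
```

```text
time_s: 14.4
ee_pos: [0.576, 0.0645, 0.1567]
eef_rot: [-1.571, 0.0, -0.246]
force: [8.3, -0.0, -10.1]
grip_width: 0.0269
tool-axis F [ 8.08 10.07  1.99]
t 14.4 at [0.576  0.0645 0.1567] rpy deg [-90.01   0.   -14.07] w 0.0269 F [  8.3  -0.  -10.1]
shift x y z [-0.0017  0.0087  0.0016] spin 0.03
```

```bash
python3 -m handwheel '[{"fingers":-1,"x":0,"y":-0.002,"z":0,"spin":0},{"fingers":-1,"x":0.0005,"y":-0.004,"z":0,"spin":0},{"fingers":-1,"x":0.0008,"y":-0.0045,"z":0,"spin":0},{"fingers":-1,"x":0.0008,"y":-0.0045,"z":0,"spin":0},{"fingers":-1,"x":0.0008,"y":-0.0045,"z":0,"spin":0},{"fingers":-1,"x":0.0008,"y":-0.0045,"z":0.002,"spin":0},{"fingers":-1,"x":0.0008,"y":-0.0045,"z":0.004,"spin":0},{"fingers":-1,"x":0.0008,"y":-0.0045,"z":0.006,"spin":0},{"fingers":-1,"x":0.0008,"y":-0.0045,"z":0.008,"spin":0},{"fingers":-1,"x":0.0008,"y":-0.0045,"z":0.008,"spin":0}]'
python3 -c "
from h import *
o=get_obs(); print('tool-axis F',R.from_euler('xyz',o['eef_rot']).inv().apply(o['force']).round(2))
go(.576+.2436*.02,.0645+.97*.02,.161,-14.1)"
```

```text
time_s: 15.4
ee_pos: [0.5783, 0.0724, 0.1617]
eef_rot: [-1.571, 0.001, -0.245]
force: [-3.5, -0.2, -11.4]
grip_width: 0.0275
tool-axis F [-3.33 11.4  -1.09]
t 15.4 at [0.5783 0.0724 0.1617] rpy deg [-9.001e+01  6.000e-02 -1.406e+01] w 0.0275 F [ -3.5  -0.2 -11.4]
shift x y z [-0.0003  0.0007  0.0118] spin 0.04
```

```bash
python3 -m handwheel '[{"fingers":-1,"x":0,"y":0,"z":0.002,"spin":0},{"fingers":-1,"x":0,"y":0,"z":0.004,"spin":0},{"fingers":-1,"x":0,"y":0,"z":0.006,"spin":0},{"fingers":-1,"x":0,"y":0,"z":0.008,"spin":0},{"fingers":-1,"x":0,"y":0,"z":0.01,"spin":0},{"fingers":-1,"x":0,"y":0,"z":0.0115,"spin":0},{"fingers":-1,"x":0,"y":0,"z":0.012,"spin":0},{"fingers":-1,"x":0,"y":0,"z":0.012,"spin":0},{"fingers":-1,"x":0,"y":0,"z":0.012,"spin":0},{"fingers":-1,"x":0,"y":0,"z":0.012,"spin":0}]'
python3 -c "
from h import *
o=get_obs(); print('tool-axis F',R.from_euler('xyz',o['eef_rot']).inv().apply(o['force']).round(2))
go(.576+.2436*.02,.0645+.97*.02,.1482,-14.1)"
```

```text
time_s: 16.4
ee_pos: [0.5812, 0.0837, 0.1618]
eef_rot: [-1.571, 0.001, -0.246]
force: [-3.5, -2.3, -12.6]
grip_width: 0.0272
tool-axis F [-2.83 12.56 -3.07]
t 16.4 at [0.5812 0.0837 0.1618] rpy deg [-9.002e+01  5.000e-02 -1.407e+01] w 0.0272 F [ -3.5  -2.3 -12.6]
shift x y z [-0.0004  0.0136  0.0001] spin 0.03
```

```bash
python3 -m handwheel '[{"fingers":-1,"x":0,"y":0.002,"z":0,"spin":0},{"fingers":-1,"x":0,"y":0.004,"z":0,"spin":0},{"fingers":-1,"x":0,"y":0.006,"z":0,"spin":0},{"fingers":-1,"x":0,"y":0.007,"z":0,"spin":0},{"fingers":-1,"x":0,"y":0.008,"z":0,"spin":0},{"fingers":-1,"x":0,"y":0.008,"z":0,"spin":0},{"fingers":-1,"x":0,"y":0.008,"z":0,"spin":0},{"fingers":-1,"x":0,"y":0.008,"z":0,"spin":0},{"fingers":-1,"x":0,"y":0.008,"z":0,"spin":0},{"fingers":-1,"x":0,"y":0.008,"z":0,"spin":0}]'
python3 -c "
from h import *
o=get_obs(); print('tool-axis F',R.from_euler('xyz',o['eef_rot']).inv().apply(o['force']).round(2))
go(.576+.2436*.02,.0645+.97*.02,.1482,-14.1)"
```

```text
time_s: 17.4
ee_pos: [0.5813, 0.0837, 0.1541]
eef_rot: [-1.571, 0.001, -0.246]
force: [-6.1, -2.4, -8.2]
grip_width: 0.0271
tool-axis F [-5.31  8.16 -3.85]
t 17.4 at [0.5813 0.0837 0.1541] rpy deg [-9.002e+01  4.000e-02 -1.408e+01] w 0.0271 F [-6.1 -2.4 -8.2]
shift x y z [-0.0004  0.0059  0.0001] spin 0.02
```

```bash
python3 -m handwheel '[{"fingers":-1,"x":0,"y":0.002,"z":0,"spin":0},{"fingers":-1,"x":0,"y":0.004,"z":0,"spin":0},{"fingers":-1,"x":0,"y":0.005,"z":0,"spin":0},{"fingers":-1,"x":0,"y":0.006,"z":0,"spin":0},{"fingers":-1,"x":0,"y":0.007,"z":0,"spin":0},{"fingers":-1,"x":0,"y":0.0075,"z":0,"spin":0},{"fingers":-1,"x":0,"y":0.0075,"z":0,"spin":0},{"fingers":-1,"x":0,"y":0.0075,"z":0,"spin":0},{"fingers":-1,"x":0,"y":0.0075,"z":0,"spin":0},{"fingers":-1,"x":0,"y":0.0075,"z":0,"spin":0}]'
python3 -c "
from h import *
o=get_obs(); print('tool-axis F',R.from_euler('xyz',o['eef_rot']).inv().apply(o['force']).round(2))
p,d=snap('scene'); pt,dt=snap('top')
a=cv2.resize(p[200:335,320:530,::-1],(630,405),interpolation=cv2.INTER_CUBIC); cv2.imwrite('pics/end.png',a)
go(.576+.2436*.02,.0645+.97*.02,.1482,-14.1)"
```

```text
time_s: 18.4
ee_pos: [0.5815, 0.084, 0.1481]
eef_rot: [-1.57, -0.0, -0.245]
force: [-10.8, -2.4, 4.4]
grip_width: 0.0272
tool-axis F [-9.89 -4.41 -4.92]
t 18.5 at [0.5815 0.084  0.1481] rpy deg [-8.998e+01 -3.000e-02 -1.406e+01] w 0.027 F [-11.4  -2.8   4.6]
shift x y z [-0.0006 -0.0001 -0.0002] spin 0.04
```

View pics/end.png

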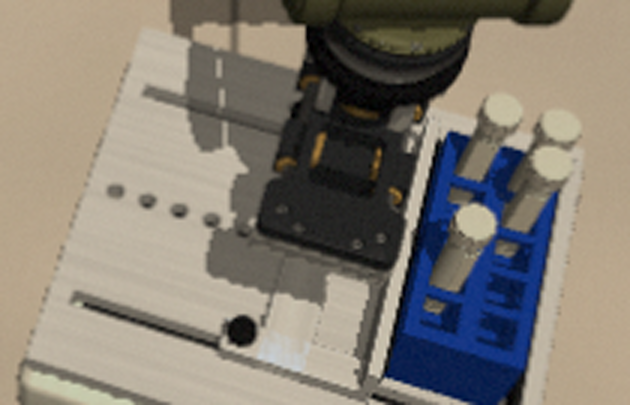

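The clamp screw has moved from (207,320) to (241,330), about 20 mm. The jaw is against the rack, all four caps are level, and the hand is back at its pin-home height. One numeric check of the rack before handing in.

```bash
python3 -c "
from h import *
for n in('scene','top'):
  p,d=load(n); b=p.astype(int); m=(b[...,2]>b[...,0]+40)&(d>0)
  m[:, :(430 if n=='scene' else 0)]=0
  if n=='top': m[:,300:]=0
  v,u=np.nonzero(m); c=cams.get_calibration(n); K=np.array([[c['fx'],0,c['cx']],[0,c['fy'],c['cy']],[0,0,1.]])
  q=cv2.undistortPoints(np.stack([u,v],1).astype(float)[:,None],K,np.array(c['dist'],float))[:,0]
  V=np.linalg.inv(np.array(c['view'])); z=d[v,u][:,None]; P=(np.hstack([q,np.ones((len(q),1))])*z)@V[:3,:3].T+V[:3,3]
  T=P[(P[:,2]>.147)&(P[:,2]<.162)]; r=cv2.minAreaRect((T[:,:2]*1000).astype(np.float32)); print(n,len(T),np.median(T[:,2]),r)
  e=np.array(r[0])/1000-[.5802,.0877]; print('rack y in shaker',e@[.2436,.9699])
"
```

```text
scene 1513 0.1525350374657528 ((603.1240234375, 166.98995971679688), (64.70787048339844, 132.99005126953125), 76.57501220703125)
rack y in shaker 0.08248762403869628
top 26 0.15287648719327518 ((593.2418823242188, 173.9529571533203), (9.889681816101074, 10.643043518066406), 7.611001014709473)
rack y in shaker 0.08683374567718505
```

```bash
python3 -c "
from h import *
print(workorder.hand_in())"
```

```text
the job is handed in; nothing more can be done
None
```

The white tube from the small blue stand is in the rack place at (+24, −15) mm, fully down and released. The clamp is locked one hole further in, and I handed the job in at about 18.5 s with the knob still held at 45 N grip. The hand-in gave no verdict.

What my last checks showed:
- **Pin:** the hand height is back at its pin-home value (0.1481 m, against 0.1482 m before the lift). On the way down, the spring force fitted a pin inside the hole. At the end the hand pressed the knob down with about 4.5 N.
- **Clamp:** the hand moved 20 mm along the clamping direction, and the clamp screw moved about 20 mm in the picture.
- **Tubes:** all four caps stand level in the rack. I checked this by eye only.
- **Rack:** its measured yaw is −13.4°, against −14.1° for the shaker, so it is about 0.012 rad off square.

What disagreed:
- **Rack position along the clamp:** the scene camera gave 82.5 mm, just under the 83 mm limit. Before the slide, that camera placed the rack about 5 mm lower than the top camera did. Corrected for this, it is about 87 mm, and with the pin home the clamp leaves at most 3 mm of play (85 mm or more). The arm hid the rack from the top camera at the end, so I could not confirm it there.
- **Side force:** about 10 N remained on the knob across the clamping direction, from a small misalignment of the grip. I left it.

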